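# Pry the axle clip off the blue trolley wheel

### The job

Take the hooked pick with the orange handle, put its hook down into the loop of the brass clip on the blue-tyred wheel and pull the clip straight out of the groove of the axle, clear of the axle; do not touch the clip with the gripper. Let the clip lie on the wheel or on the bench, then lay the pick back in its wooden rest. Leave the clip on the black-tyred wheel in its groove.

Things in the scene. Friction and masses are not known exactly. Their poses are not given: they have to be found in the camera images.
- pick: Hooked pick, 90 g. Orange handle 120 x 20 x 20 mm; origin at its centre (grip here). x along the handle to the hook, z up. A 6 mm steel shank runs on to x = 115 mm, then bends straight down. It lies level, axis 60 mm above the bench, hook away from the robot, yaw within 20 deg, in a fixed wooden rest. The other rest, on the robot's other side, holds a straight awl, grey handle.
- hook_tip (a point): Lower end of the pick's hook (round, 6 mm thick), at x = 115, z = -36 mm in the pick's frame. The pick's rest: two fixed uprights, 14 mm thick, under the handle at x = -48 and +48 mm, each with a flared ear on both sides (about 26 mm apart at the foot, reaching 64 mm above the bench); an 8 mm base board, else free between the uprights.
- clip: Brass clip, 5 mm thick, level in the axle groove of the fixed blue wheel. Origin: on the axle's axis, at the clip's underside, 64 mm above the bench. Its -x points within 30 deg to the robot's side (world -x) and carries the pull loop: opening x = -14 to -37 mm, 21 mm wide, ended by a lip 4 mm thick, 13 mm high. Sprung jaws, open to +x: pulled along -x it snaps free within 12 mm at about 8 N.
- clip_black: The same clip on the black-tyred wheel beside it, to be left in place. Both wheels: 100 mm diameter, lying flat, fixed on a 120 mm square board, axle upright. Under the clip is a hub of 34 mm diameter; around the hub the wheel's face is 18 mm below the clip's underside, room for the hook; 12 mm deep holds well. Axle 16 mm thick in the groove; its head, 22 mm in diameter, ends 16 mm above the clip's underside.
Things that resemble listed ones, but are neither listed nor needed, are in the scene too. What is shaped like the pick but pink is not meant.

How it is judged:
By the outcome, as a careful person would: the job done as asked, in the order asked, and still so for the second after the job is handed in, with the robot touching nothing.
It also fails if it takes over 46 s, if anything falls off the work surface, if the arm or the gripper's body presses on something with over 40 N, if the wrist force passes 120 N, or if a joint passes its speed limit or range.

### The arm

A 6-joint arm with a two-finger parallel gripper is mounted at the origin on the work surface. World frame = base frame: x ahead of the robot, y to its left, z up, the work surface at z = 0. Lengths are in mm, angles in rad, forces in N, time in s.
With the tool pointing down it reaches from about 350 to 1000 mm from the base axis. Payload 7.1 kg.
Tool frame: the origin (TCP) lies at the very end of the fingers, on their centre line; the grasp point (between the pads) lies 19 mm behind it; x points along the fingers, y is the direction in which the jaws open and shut, and the axes are right-handed (so a half turn about x gives the same grasp; the last joint's range is limited). The gripper opens to 85 mm and grips with 20 to 120 N. Pads are 22 mm wide; open, the fingers measure 114 mm over their backs; the gripper's body (76 mm by 85 mm) begins 54 mm behind the grasp point. The pads swing forward as they close: fully open they stand 13 mm farther back than shut.
Start: joints at [-1.317, 0.423, 1.63, -0, 1.089, -0.019], TCP at [168.412, -601.866, 231.319] pointing down, gripper open.
Joint ranges: [-3, 3], [-0.9, 2.11], [0.09, 2.58], [-1.31, 4.45], [0.11, 2.69], [-2.54, 2.54]. Speed limits (rad/s): [2.39, 2.39, 3.01, 3.14, 3.14, 3.14].

### API

Orientations are given as a unit quaternion [x, y, z, w].
In Python, from rig import manip, optics, job gives the robot as it stands.
- The arm moves only by the shell command python3 -m inch 'ROWS' [OPENING] [FORCE]. ROWS is JSON, a list that holds one entry, the list of rows, each a list of 4 numbers: the shift along the tool's x, y, z in m, then the turn about the tool's x in rad. A call has exactly 8 rows; each row shifts and turns the commanded pose from where the row before left it, along the tool's axes as they then stand; what a row does not reach is not made up. A row lasts 1/10 s, in which the tool goes at most 50 mm and 8.59 degrees, less where a joint would pass 70% of its speed; a pose out of reach is approached as far as the arm can. A call is refused whole if a number of a shift passes 0.05 or a number of a turn 0.15, either way. A call with a gripper value outside its range is refused whole. OPENING is the closure in counts, from 0 (fully open) to 255 (shut), set as the call begins (- or left out, the last holds). The fingers move at their own pace and stop on an object; FORCE is the grip in N (left out, the last holds). Time passes only in rows, so rows that do not move let the fingers close, or fill a call up. It gives the time, the measured TCP pose, the force and the opening at its end, in the units of the state.
- manip.state(): the state, without advancing time (a new reading comes with each control period).
- optics.grab_frame(name): name is "scene" or "top"; returns the picture (400x640x3 uint8, red, green, blue); there is no depth.
- optics.camera_params(name): a dict with "vfov" (degrees; the focal length in pixels is half the picture's height over the tangent of half this angle, whatever the lens; pixels are square), "cx", "cy" (the principal point, pixels), "dist_coeffs" ([k1, k2, p1, p2, k3] as OpenCV has them; the pictures are not rectified), "rvec" (rotation vector, rad) and "tvec" (3), from world to camera coordinates, as OpenCV has them. Camera axes: x right, y down, z forward; pixel columns grow to the right and rows downward; lengths in mm; the calibration is good to about 2 mm. A picture is of the moment at which its call begins. camera_params takes no time and is no camera call.
- job.sign_off(): hands the job in, once; it reports no verdict.
Trained networks look in the newest picture that a camera, given by its name, has taken for a name from the list of things; names that differ only in an ending like _2 or _b are one class to them, and where a whole thing is asked for, a point or a joint stands for the part that bears it (a point fixed in the world has none). Each returns a list of dicts, best first, with "conf" (0 to 1); they miss things now and then, are a little off and sometimes report something else, mostly with a low value. They report only what shows in the picture. A call takes as long as a camera call. They do not tell look-alikes from the thing itself.
- optics.cut_out(camera, name): "region" (400x640 bool, what is visible of it).
- optics.place_of(camera, name): "location" ([x, y, z] in mm, in world coordinates, good to about 4 mm: a listed point, or the origin of a listed thing).
The state is a dict: "clock": time; "joints": joint angles; "joint_vel": joint speeds; "joint_efforts": joint torques, N m; "tcp_pos": TCP position; "eef_rot": TCP orientation; "contact_force": force on the tool from outside, world axes, zero at the start; "torque": the same for the moment, N m; "opening": finger opening in mm.
Only numpy, scipy, OpenCV 4.12 (cv2) and the standard library are available. Lean on these libraries where they do the work, as an engineer would, in place of code of your own. Each camera call takes 0.05 s, during which the arm holds its last target.

## Working session

There is one attempt and no reset: what is moved stays moved. The work goes in short steps, Python scripts to look and compute and a shell command to move; the robot and the scene stay as the last step left them, time stands still between calls to the robot, and variables do not carry over. Pictures are saved under pics/ and viewed, and the job is handed in when it is done.

```bash
ls; mkdir -p pics; python3 - <<'E'
from rig import manip, optics, job
import cv2
s=manip.state();print(s)
for c in("scene","top"):
    im=optics.grab_frame(c);cv2.imwrite(f"pics/{c}0.png",im[:,:,::-1]);p=optics.camera_params(c);print(c,p)
    for n in("pick","hook_tip","clip","clip_black"):
        print(n,[( [round(float(v),1) for v in d["location"]],round(float(d["conf"]),2)) for d in optics.place_of(c,n)])
print(manip.state()["clock"])
E
```

```text
pics
{'clock': 0.0, 'joints': array([-1.31704227e+00,  4.23837812e-01,  1.63070350e+00, -9.90204846e-06,
        1.08860057e+00, -1.90057829e-02]), 'joint_vel': array([ 0.00196763, -0.0010272 , -0.00056914,  0.00248474, -0.00071403,
       -0.00103065]), 'joint_efforts': array([ 2.03544587e-03, -5.57372081e+01, -2.81735569e+01,  9.11126244e-05,
        7.36605056e-03,  5.52608157e-06]), 'tcp_pos': array([ 168.2484837 , -601.35252762,  230.54227978]), 'eef_rot': array([-0.7004734 , -0.09668169,  0.70060785, -0.09559448]), 'contact_force': array([-0.29028902,  0.0879063 ,  0.1624451 ]), 'torque': array([-0.0208322 , -0.03662877, -0.02321307]), 'opening': 85.22221664876433}
scene {'vfov': 45.2178531414198, 'cx': 320.5408223738746, 'cy': 201.72650340357222, 'dist_coeffs': array([-0.01450502,  0.        ,  0.        ,  0.        ,  0.        ]), 'rvec': array([ 1.94712785,  1.03007689, -0.58109668]), 'tvec': array([-363.45412161, -128.2650182 , 1551.13207193])}
pick [([302.3, 327.9, 8.1], 0.8), ([546.4, 476.5, 10.9], 0.78), ([374.4, 104.6, 13.0], 0.69), ([505.3, 291.7, 61.7], 0.63)]
hook_tip [([624.6, 290.6, 21.3], 0.88), ([483.4, 145.9, 4.3], 0.74), ([187.6, 297.4, 9.3], 0.57), ([634.7, 399.6, 11.7], 0.55), ([506.4, 291.3, 62.6], 0.19)]
clip [([635.2, 119.6, 66.6], 0.6)]
clip_black [([639.2, -131.0, 64.7], 0.65)]
top {'vfov': 42.12780243426235, 'cx': 317.6243160072695, 'cy': 201.10115651849299, 'dist_coeffs': array([-0.13846848,  0.        ,  0.        ,  0.        ,  0.        ]), 'rvec': array([ 2.13080752, -2.11161192,  0.1925521 ]), 'tvec': array([  74.31772824,  512.37144915, 1393.67902485])}
pick [([510.0, 295.7, 61.2], 0.97), ([546.2, 479.8, 10.7], 0.82), ([376.8, 104.4, 12.6], 0.75), ([305.9, 326.8, 8.6], 0.72)]
hook_tip [([641.6, 401.4, 6.5], 0.92), ([188.9, 294.4, 11.1], 0.88), ([485.0, 150.1, 8.7], 0.8)]
clip [([637.6, 124.4, 64.0], 0.62)]
clip_black [([633.9, -130.8, 64.5], 0.45)]
0.5
```

View pics/scene0.png

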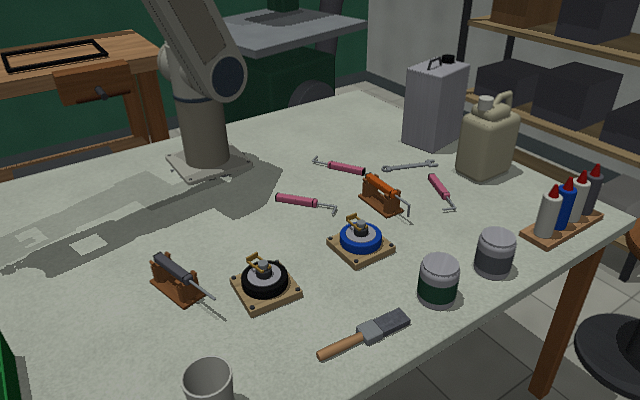

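View pics/top0.png

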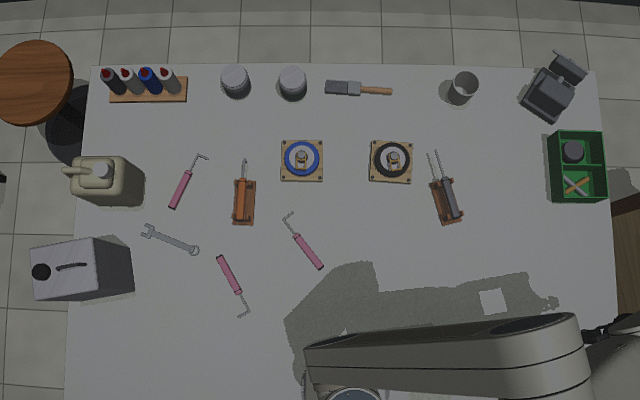

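The orange pick lies in its rest at top (244,200), with the hook up-image at (244,160). The blue wheel is at top (302,158), the black one at (391,160), and the awl at (447,195). Next I'll zoom in for yaw angles.

```bash
cat > h.py <<'E'
import numpy as np,cv2
from rig import manip, optics, job
def cam(c):
    p=optics.camera_params(c);f=200/np.tan(np.radians(p["vfov"]/2))
    K=np.array([[f,0,p["cx"]],[0,f,p["cy"]],[0,0,1]]);return K,np.array(p["dist_coeffs"]),np.array(p["rvec"],float),np.array(p["tvec"],float)
def proj(c,P):
    K,d,r,t=cam(c);return cv2.projectPoints(np.array(P,float).reshape(-1,3),r,t,K,d)[0].reshape(-1,2)
def onz(c,uv,z):
    K,d,r,t=cam(c);R=cv2.Rodrigues(r)[0]
    n=cv2.undistortPoints(np.array(uv,float).reshape(-1,1,2),K,d).reshape(-1,2)
    D=np.c_[n,np.ones(len(n))]@R;o=-R.T@t
    return o+D*((z-o[2])/D[:,2])[:,None]
def crop(im,u,v,w,h,k,fn):
    cv2.imwrite(fn,cv2.resize(im[v:v+h,u:u+w,::-1],None,fx=k,fy=k,interpolation=cv2.INTER_CUBIC))
E
python3 - <<'E'
from h import *
t=optics.grab_frame("top");s=optics.grab_frame("scene")
crop(t,220,130,110,100,7,"pics/tz.png");crop(s,320,160,110,110,5,"pics/sz.png")
hsv=cv2.cvtColor(t,cv2.COLOR_RGB2HSV)
for c in("top","scene"):
  for d in optics.cut_out(c,"clip")+[0]+optics.cut_out(c,"pick"):
    if d==0: print('--');continue
    m=d["region"];v,u=np.nonzero(m);print(c,d["conf"],u.min(),u.max(),v.min(),v.max(),u.mean(),v.mean(),len(u))
E
```

```text
top 0.45 295 305 156 170 300.06849315068496 162.93150684931507 73
--
top 0.96 217 241 256 294 229.54375 275.45 320
top 0.93 168 208 154 210 182.95 184.285 400
top 0.76 282 323 212 269 303.9107142857143 245.40816326530611 392
top 0.56 236 246 159 221 240.91022443890273 195.42394014962593 401
--
scene 0.92 276 335 193 209 299.04896907216494 200.0180412371134 388
scene 0.77 314 364 159 174 344.9084745762712 167.18983050847459 295
scene 0.74 428 455 173 209 441.26932668329175 189.61596009975062 401
scene 0.57 366 408 174 213 382.47798742138366 186.00943396226415 318
```

```bash
ls pics
```

```text
scene0.png
sz.png
top0.png
tz.png
```

View pics/tz.png

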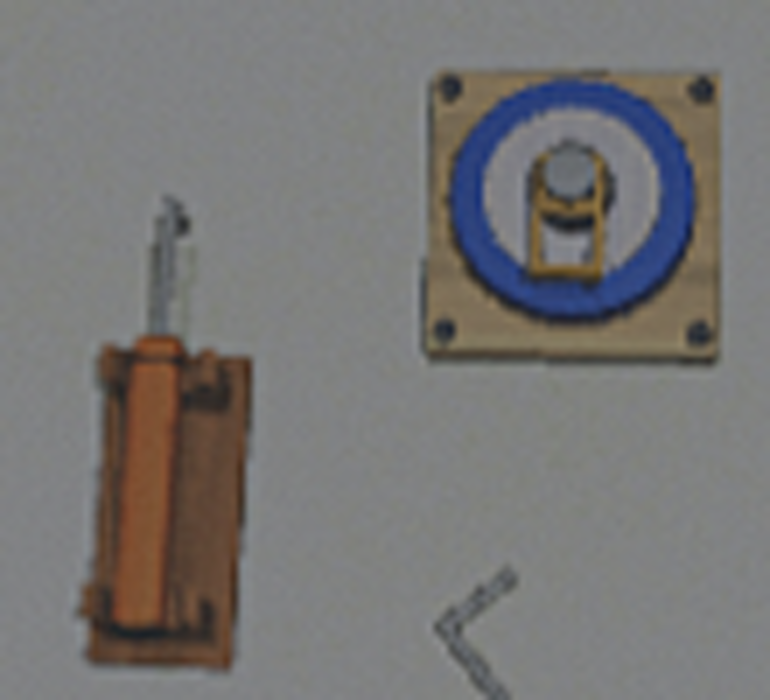

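View pics/sz.png

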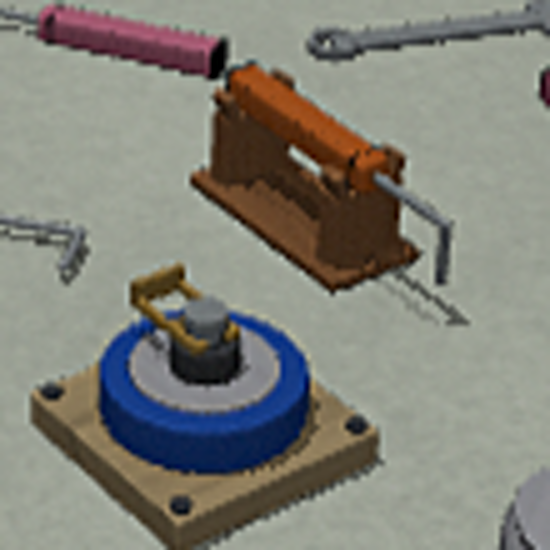

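```bash
python3 - <<'E'
from h import *
def T(x,y):return ((x+.5)/7-.5+220,(y+.5)/7-.5+130)
def S(x,y):return ((x+.5)/5-.5+320,(y+.5)/5-.5+160)
def yaw(a,b):d=b-a;return np.degrees(np.arctan2(d[1],d[0])),np.linalg.norm(d)
h=onz("top",[T(138,625),T(158,345)],70);print("handle",h,h.mean(0),yaw(*h))
h=onz("scene",[S(236,80),S(364,160)],70);print("handle scene",h,h.mean(0),yaw(*h))
print("bend top",onz("top",[T(168,205)],63),"bend scene",onz("scene",[S(447,226)],63), "tip scene",onz("scene",[S(443,283)],24))
print("head top",onz("top",[T(570,170)],80),"scene",onz("scene",[S(206,310)],80))
print("lip top",onz("top",[T(529,272),T(602,273)],77),"scene",onz("scene",[S(135,285),S(182,268)],77))
print("black head")
E
```

```text
handle [[456.43227924 291.95751404  70.        ]
 [568.36374616 288.22005191  70.        ]] [512.3980127  290.08878297  70.        ] (np.float64(-1.9124316078551908), np.float64(111.99384763887684))
handle scene [[459.911343   284.25894502  70.        ]
 [564.00647478 286.42161728  70.        ]] [511.95890889 285.34028115  70.        ] (np.float64(1.1902013773184217), np.float64(104.11759511828144))
bend top [[627.54769837 287.52941397  63.        ]] bend scene [[627.66587748 286.65185066  63.        ]] tip scene [[623.85015373 291.78518167  24.        ]]
head top [[638.20178876 125.97859822  80.        ]] scene [[634.81844757 127.56581135  80.        ]]
lip top [[597.29196225 141.57560194  77.        ]
 [597.10824687 112.82819162  77.        ]] scene [[595.81645641 115.25390388  77.        ]
 [597.21029509 142.25426493  77.        ]]
black head
```

```bash
cat >> h.py <<'E'
from scipy.spatial.transform import Rotation as Ro
def go(p,yaw=None,s=None):
    """shift in tool axes (mm) to reach TCP p, and turn"""
    s=s or manip.state();R=Ro.from_quat(s["eef_rot"]).as_matrix()
    d=np.array(p)-s["tcp_pos"];print("t",round(s["clock"],2),"tcp",s["tcp_pos"].round(1),"F",np.round(s["contact_force"],1),"open",round(s["opening"],1))
    print("axes",R.T.round(3).tolist());print("tool shift",(R.T@d).round(1), "yaw of tool y",np.degrees(np.arctan2(R[1,1],R[0,1])).round(2),"j",s["joints"].round(2))
E
python3 -c "
from h import *
go([511.5,289,150])"
```

```text
t 0.8 tcp [ 168.4 -601.9  231.3] F [-0.2  0.6 -0.2] open 85.7
axes [[0.0, -0.0, -1.0], [0.269, -0.963, 0.0], [-0.963, -0.269, -0.0]]
tool shift [  81.3 -765.5 -570.4] yaw of tool y -74.37 j [-1.32  0.42  1.63  0.    1.09 -0.02]
```

```bash
python3 -m inch '[[[0,0,-0.045,0.145],[0,0,-0.045,0.145],[0,-0.042,-0.025,0],[0,-0.042,-0.025,0],[0,-0.045,-0.02,0],[0,-0.045,-0.02,0],[0,-0.047,-0.015,0],[0,-0.047,-0.015,0]]]' 0 80; python3 -c "
from h import *
go([511.5,289,150])"
```

```text
clock: 1.6
tcp_pos: [381.5, -316.3, 231.5]
eef_rot: [0.707, -0.006, -0.707, -0.006]
contact_force: [0.2, -0.7, 0.2]
opening: 85.3
t 1.6 tcp [ 381.5 -316.3  231.5] F [ 0.2 -0.7  0.2] open 85.3
axes [[0.0, -0.0, -1.0], [-0.017, -1.0, 0.0], [-1.0, 0.017, -0.0]]
tool shift [  81.4 -607.5 -119.5] yaw of tool y -91.0 j [-0.72  0.23  1.91  0.    1.    0.87]
```

```bash
python3 -m inch '[[[0,-0.048,-0.012,0],[0,-0.048,-0.012,0],[0,-0.048,-0.01,0],[0,-0.048,-0.01,0],[0,-0.049,-0.008,0],[0,-0.049,-0.008,0],[0,-0.049,-0.006,0],[0,-0.049,-0.006,0]]]' && python3 -m inch '[[[0,-0.048,-0.01,0],[0,-0.048,-0.01,0],[0.02,-0.043,-0.01,0],[0.02,-0.04,-0.01,0],[0.02,-0.03,-0.006,0],[0.021,-0.01,-0.002,0],[0,0,0,0],[0,0,0,0]]]'; python3 - <<'E'
from h import *
t=optics.grab_frame("top");crop(t,200,130,130,100,6,"pics/tz2.png")
s=optics.grab_frame("scene");crop(s,320,120,130,110,6,"pics/sz2.png")
go([511.5,289,41])
E
```

```text
clock: 2.4
tcp_pos: [459.7, 70.7, 231.7]
eef_rot: [0.707, -0.006, -0.707, -0.006]
contact_force: [0.7, -0.7, 0.1]
opening: 85.1
clock: 3.2
tcp_pos: [511.0, 286.4, 150.2]
eef_rot: [-0.707, 0.006, 0.707, 0.006]
contact_force: [1.2, 1.3, -0.5]
opening: 85.6
t 3.3 tcp [511.8 286.2 151.5] F [-1.  -0.1 -0.2] open 85.5
axes [[0.001, 0.0, -1.0], [-0.018, -1.0, -0.001], [-1.0, 0.018, -0.001]]
tool shift [110.5  -2.8   0.5] yaw of tool y -91.03 j [ 0.49  0.47  1.77 -0.    0.9   2.08]
```

View pics/tz2.png

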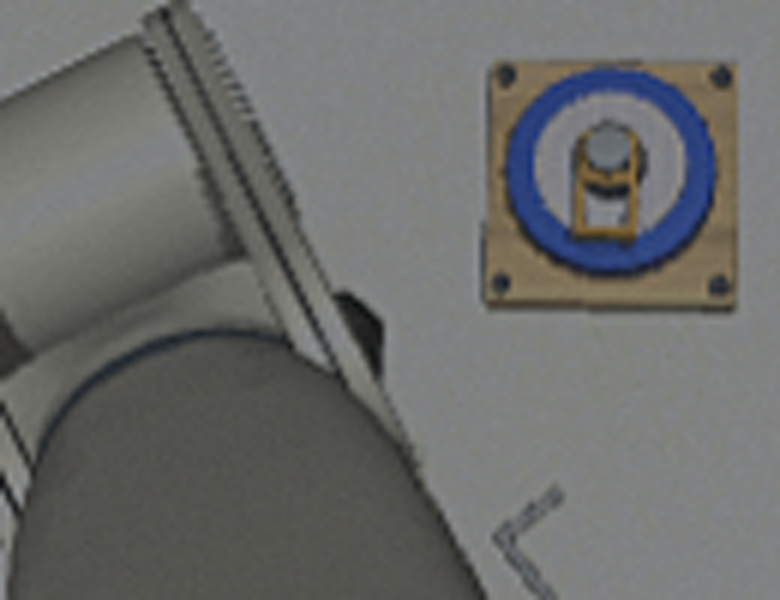

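View pics/sz2.png

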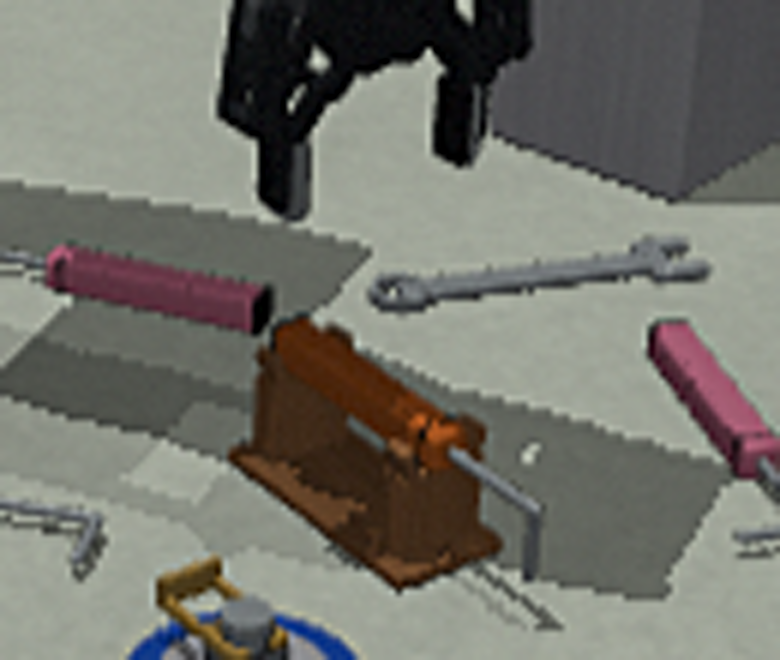

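The open jaws straddle the handle, above the free middle of the rest. Descending and gripping.

```bash
python3 -m inch '[[[0.03,-0.0025,0,0],[0.03,0,0,0],[0.025,0,0,0],[0.015,0,0,0],[0.01,0,0,0],[0,0,0,0],[0,0,0,0],[0,0,0,0]]]' 0 80 && python3 -m inch '[[[0,0,0,0],[0,0,0,0],[0,0,0,0],[0,0,0,0],[0,0,0,0],[0,0,0,0],[0,0,0,0],[0,0,0,0]]]' 255 80; python3 - <<'E'
from h import *
s=optics.grab_frame("scene");crop(s,340,140,110,90,7,"pics/sz3.png")
go([511.5,289,41])
E
```

```text
clock: 4.1
tcp_pos: [512.3, 289.6, 41.6]
eef_rot: [0.708, -0.006, -0.706, -0.006]
contact_force: [-0.3, -0.1, 0.2]
opening: 85.2
clock: 4.9
tcp_pos: [511.7, 289.4, 40.6]
eef_rot: [0.707, -0.006, -0.707, -0.006]
contact_force: [-0.5, -0.2, 5.6]
opening: 18.7
t 4.95 tcp [511.7 289.4  40.6] F [-0.1  0.6  4.8] open 18.6
axes [[0.0, 0.0, -1.0], [-0.017, -1.0, -0.0], [-1.0, 0.017, -0.0]]
tool shift [-0.4  0.4  0.2] yaw of tool y -90.99 j [0.49 0.64 1.81 0.   0.69 2.08]
```

View pics/sz3.png

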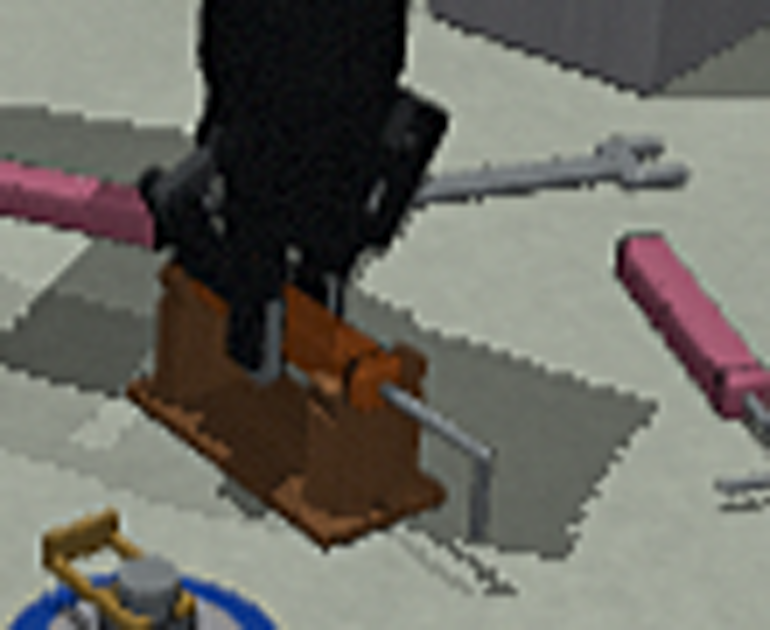

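Handle gripped (18.6 mm, two pads either side, between the uprights). Lift and carry over.

```bash
python3 -m inch '[[[-0.01,0,0,0],[-0.02,0,0,0],[-0.03,0,0,0],[-0.025,0,0,0],[0,0.02,0.005,0],[0,0.03,0.005,0],[0,0.03,0.005,0],[0,0.03,0.002,0]]]' && python3 -m inch '[[[0,0.025,0,0],[0,0.017,0,0],[0,0.01,0,0],[0,0,0,0],[0,0,0,0],[0,0,0,0],[0,0,0,0],[0,0,0,0]]]'; python3 - <<'E'
from h import *
s=optics.grab_frame("scene");crop(s,310,150,110,120,5,"pics/sz4.png")
t=optics.grab_frame("top");crop(t,250,130,110,80,7,"pics/tz4.png")
go([495,127,69])
for c in("scene","top"):
  print(c,[( [round(float(v),1) for v in d["location"]],round(float(d["conf"]),2)) for d in optics.place_of(c,"hook_tip")])
E
```

```text
clock: 5.75
tcp_pos: [491.5, 178.4, 125.5]
eef_rot: [-0.707, 0.006, 0.707, 0.006]
contact_force: [0.8, 0.4, 0.0]
opening: 19.2
clock: 6.55
tcp_pos: [491.7, 128.1, 125.3]
eef_rot: [-0.707, 0.006, 0.707, 0.006]
contact_force: [-0.6, 0.0, -0.9]
opening: 18.8
t 6.65 tcp [491.6 127.9 125.3] F [-0.  -0.4 -0.9] open 18.5
axes [[-0.0, 0.0, -1.0], [-0.017, -1.0, -0.0], [-1.0, 0.017, 0.0]]
tool shift [56.3  0.9 -3.4] yaw of tool y -90.95 j [0.23 0.41 1.96 0.   0.77 1.82]
scene [([483.6, 145.1, 5.4], 0.63), ([635.5, 400.5, 8.4], 0.63), ([599.4, 128.2, 105.0], 0.59)]
top [([639.5, 399.6, 10.3], 0.7)]
```

View pics/sz4.png

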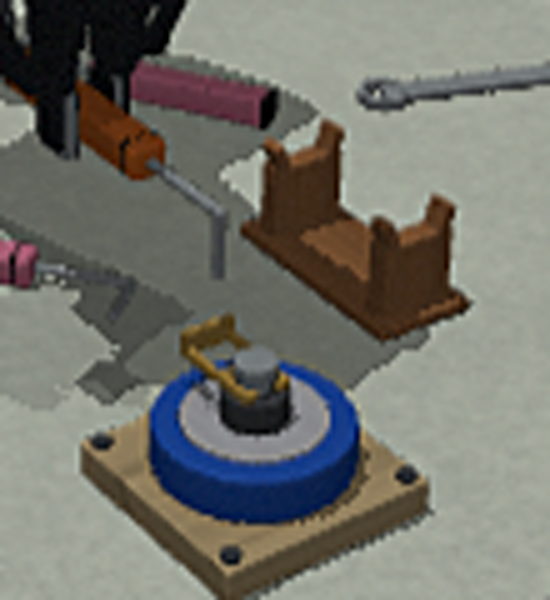

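View pics/tz4.png

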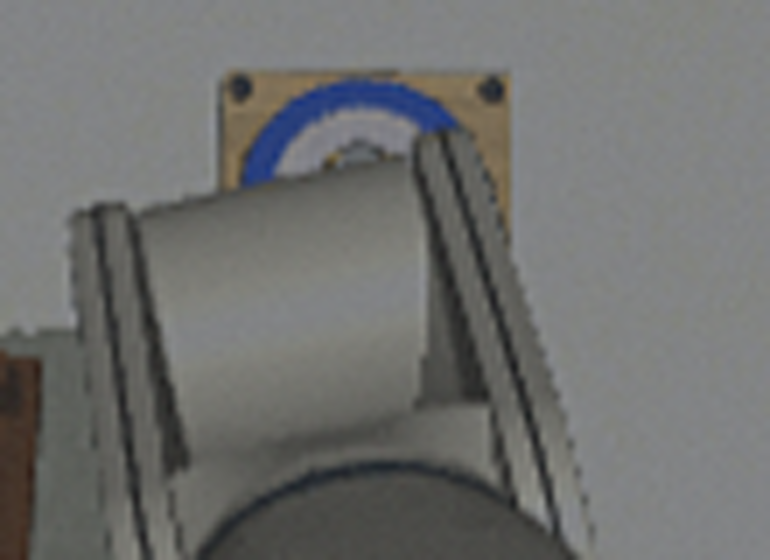

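The scene view shows the hook hanging at (217,277) in the crop, above and behind the lip; the arm blocks the top camera. I'll check this against the model projection.

```bash
python3 - <<'E'
from h import *
def S(x,y):return ((x+.5)/5-.5+310,(y+.5)/5-.5+150)
def iS(p):return (p-[310,150]+.5)*5-.5
def P(tcp,yaw,pt):
    c,s=np.cos(np.radians(yaw)),np.sin(np.radians(yaw));return [tcp[0]+c*pt[0]-s*pt[1],tcp[1]+s*pt[0]+c*pt[1],tcp[2]+19+pt[2]]
tcp=[491.6,127.9,125.3]
for y in(-3,-1,1): print(y,iS(proj("scene",[P(tcp,y,[115,0,-36]),P(tcp,y,[115,0,0]),P(tcp,y,[60,0,0])])).round(0).tolist())
print("tip from scene at z108.3",onz("scene",[S(217,275)],108.3))
# clip model in crop
for cx,cy in((637,126.5),):
  C=lambda x,y,z:[cx+x,cy+y,64+z]
  print("clip lip tops/openings",iS(proj("scene",[C(-39,14,13),C(-39,-14,13),C(-37,10.5,5),C(-37,-10.5,5),C(-14,10.5,5),C(-14,-10.5,5),C(0,0,16)])).round(0).tolist())
E
```

```text
-3 [[211.0, 286.0], [212.0, 220.0], [148.0, 169.0]]
-1 [[218.0, 283.0], [220.0, 218.0], [151.0, 167.0]]
1 [[225.0, 281.0], [226.0, 215.0], [155.0, 166.0]]
tip from scene at z108.3 [[600.72967934 129.78124772 108.3       ]]
clip lip tops/openings [[230.0, 320.0], [183.0, 339.0], [226.0, 338.0], [191.0, 352.0], [256.0, 361.0], [220.0, 375.0], [257.0, 363.0]]
```

```bash
python3 -m inch '[[[0,-0.001,-0.0035,0],[0.01,0,0,0],[0.012,0,0,0],[0.006,0,0,0],[0,0,0,0],[0,0,0,0],[0,0,0,0],[0,0,0,0]]]'; python3 - <<'E'
from h import *
s=optics.grab_frame("scene");crop(s,325,180,80,80,7,"pics/sz5.png")
go([495,129,69])
E
```

```text
clock: 7.55
tcp_pos: [495.4, 128.5, 97.6]
eef_rot: [0.707, -0.006, -0.707, -0.006]
contact_force: [-0.6, 0.8, -0.8]
opening: 18.8
t 7.6 tcp [495.4 128.5  97.6] F [-0.6 -0.9 -0.7] open 18.6
axes [[0.001, 0.0, -1.0], [-0.017, -1.0, -0.0], [-1.0, 0.017, -0.001]]
tool shift [28.6 -0.5  0.4] yaw of tool y -90.98 j [0.23 0.46 1.96 0.   0.71 1.82]
```

View pics/sz5.png

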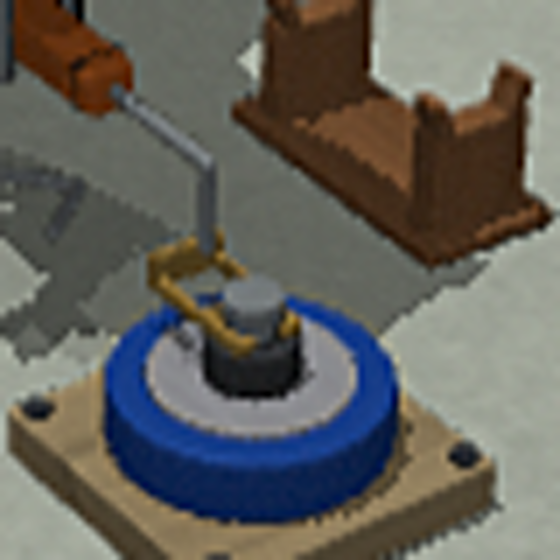

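Tip at (208,250) in the crop; dropped 12 mm it lands at about (208,279), and the loop centre is about (208,282). That agrees, so I'm lowering.

```bash
python3 -m inch '[[[0.008,0,0,0],[0.01,0,0,0],[0.007,0,0,0],[0.003,0,0,0],[0,0,0,0],[0,0,0,0],[0,0,0,0],[0,0,0,0]]]'; python3 - <<'E'
from h import *
s=optics.grab_frame("scene");crop(s,325,180,80,80,7,"pics/sz6.png")
go([495,129,69])
E
```

```text
clock: 8.4
tcp_pos: [495.4, 128.5, 69.6]
eef_rot: [0.707, -0.006, -0.707, -0.006]
contact_force: [0.3, -0.1, -1.6]
opening: 18.9
t 8.45 tcp [495.4 128.5  69.6] F [-0.6  0.3 -1.3] open 18.8
axes [[0.001, 0.0, -1.0], [-0.017, -1.0, -0.0], [-1.0, 0.017, -0.001]]
tool shift [ 0.6 -0.5  0.4] yaw of tool y -90.99 j [0.23 0.52 1.97 0.   0.65 1.82]
```

View pics/sz6.png

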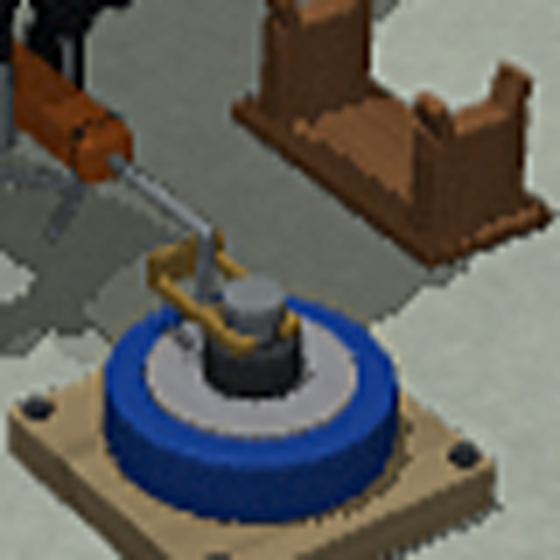

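The hook is inside the loop with its tip below the near side bar at (208,300), and the contact force is negligible. Pulling.

```bash
python3 -m inch '[[[0,0,0.004,0],[0,0,0.004,0],[0,0,0.004,0],[0,0,0.004,0],[0,0,0.004,0],[0,0,0.004,0],[0,0,0.004,0],[0,0,0.004,0]]]'; python3 - <<'E'
from h import *
s=optics.grab_frame("scene");crop(s,315,180,80,80,7,"pics/sz7.png")
go([495,129,69])
E
```

```text
clock: 9.25
tcp_pos: [462.1, 128.9, 69.1]
eef_rot: [-0.707, 0.006, 0.708, 0.006]
contact_force: [-0.8, -0.9, -0.5]
opening: 18.9
t 9.3 tcp [461.4 128.8  69. ] F [-1.   0.3 -2. ] open 18.8
axes [[-0.002, -0.0, -1.0], [-0.017, -1.0, 0.0], [-1.0, 0.017, 0.002]]
tool shift [ -0.   -0.7 -33.6] yaw of tool y -90.98 j [0.25 0.49 2.04 0.   0.62 1.84]
```

View pics/sz7.png

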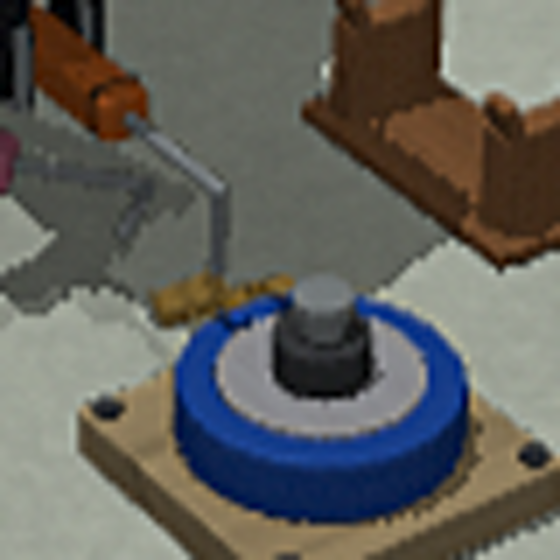

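The clip has snapped off the axle and lies on the rim at (160–290, 280–320). I'll pull a bit further for margin, then lift the hook out.

```bash
python3 -m inch '[[[0,0,0.004,0],[0,0,0.004,0],[0,0,0.004,0],[0,0,0.004,0],[0,0,0.002,0],[0,0,0,0],[0,0,0,0],[0,0,0,0]]]'; python3 - <<'E'
from h import *
s=optics.grab_frame("scene");crop(s,315,180,80,80,7,"pics/sz8.png")
go([495,129,69])
E
```

```text
clock: 10.1
tcp_pos: [445.4, 129.4, 69.4]
eef_rot: [0.707, -0.006, -0.707, -0.006]
contact_force: [-0.6, 0.1, -0.4]
opening: 18.8
t 10.15 tcp [445.4 129.4  69.4] F [ 0.1 -0.  -1. ] open 18.8
axes [[0.0, 0.0, -1.0], [-0.017, -1.0, -0.0], [-1.0, 0.017, -0.0]]
tool shift [  0.4  -0.4 -49.6] yaw of tool y -90.99 j [0.26 0.47 2.07 0.   0.6  1.85]
```

View pics/sz8.png

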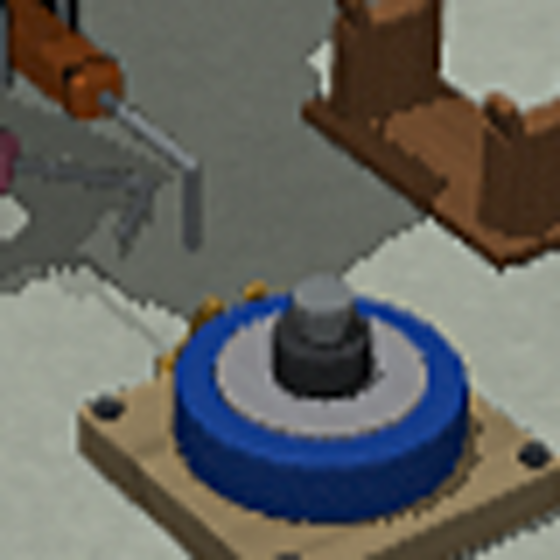

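The clip has dropped off the rim on the robot's side and the hook is free. I'm lifting and returning the pick.

```bash
python3 -m inch '[[[-0.01,0,0,0],[-0.02,0,0,0],[-0.025,0,0,0],[-0.015,-0.01,-0.005,0],[0,-0.025,-0.01,0],[0,-0.03,-0.012,0],[0,-0.03,-0.012,0],[0,-0.025,-0.01,0]]]' && python3 -m inch '[[[0,-0.02,-0.008,0],[0,-0.012,-0.006,0],[0,-0.008,-0.003,0],[0,0,0,0],[0,0,0,0],[0,0,0,0],[0,0,0,0],[0,0,0,0]]]'; python3 - <<'E'
from h import *
s=optics.grab_frame("scene");crop(s,310,120,110,120,5,"pics/sz9.png")
go([511.7,289.4,40.6])
t=optics.grab_frame("top");crop(t,250,130,110,80,7,"pics/tz9.png")
E
```

```text
clock: 10.95
tcp_pos: [497.0, 250.1, 140.3]
eef_rot: [0.707, -0.006, -0.707, -0.006]
contact_force: [-0.3, -0.9, -0.1]
opening: 19.0
clock: 11.75
tcp_pos: [513.8, 287.7, 139.4]
eef_rot: [-0.707, 0.006, 0.707, 0.006]
contact_force: [0.8, 0.8, -0.9]
opening: 19.0
t 11.8 tcp [513.9 287.8 139.4] F [-0.5 -0.6 -1.1] open 18.9
axes [[-0.0, -0.0, -1.0], [-0.018, -1.0, 0.0], [-1.0, 0.018, 0.0]]
tool shift [98.8 -1.5  2.2] yaw of tool y -91.01 j [0.49 0.49 1.77 0.   0.88 2.08]
```

View pics/sz9.png

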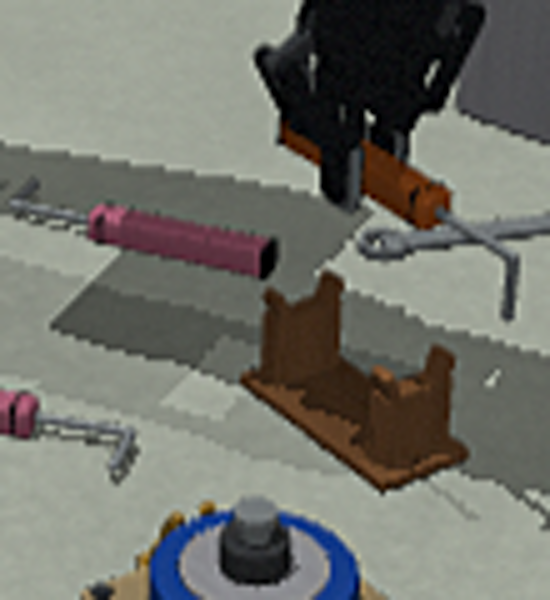

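View pics/tz9.png

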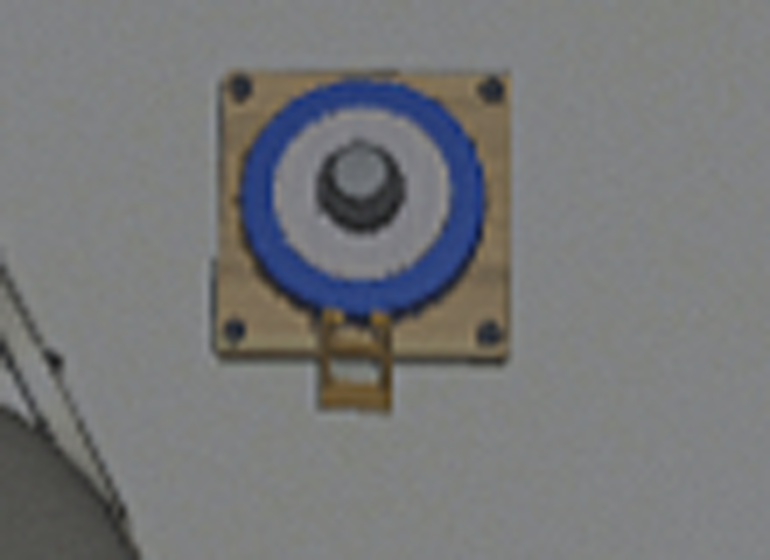

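The clip is off the axle, leaning from the bench (crop (355,395)) against the tyre edge at (355,320). The pick hangs above its rest; lowering it.

```bash
python3 -m inch '[[[0,-0.0015,0.002,0],[0.025,0,0,0],[0.03,0,0,0],[0.02,0,0,0],[0.01,0,0,0],[0,0,0,0],[0,0,0,0],[0,0,0,0]]]'; python3 - <<'E'
from h import *
s=optics.grab_frame("scene");crop(s,340,140,110,90,7,"pics/sz10.png")
go([511.7,289.4,40.6])
E
```

```text
clock: 12.65
tcp_pos: [512.8, 290.2, 55.5]
eef_rot: [0.708, -0.006, -0.706, -0.006]
contact_force: [0.2, 0.4, -1.0]
opening: 18.9
t 12.7 tcp [512.7 290.2  55.5] F [ 0.6  0.6 -1.5] open 18.6
axes [[0.002, 0.001, -1.0], [-0.017, -1.0, -0.001], [-1.0, 0.017, -0.002]]
tool shift [14.9  0.8  1. ] yaw of tool y -90.98 j [0.49 0.62 1.8  0.   0.72 2.08]
```

View pics/sz10.png

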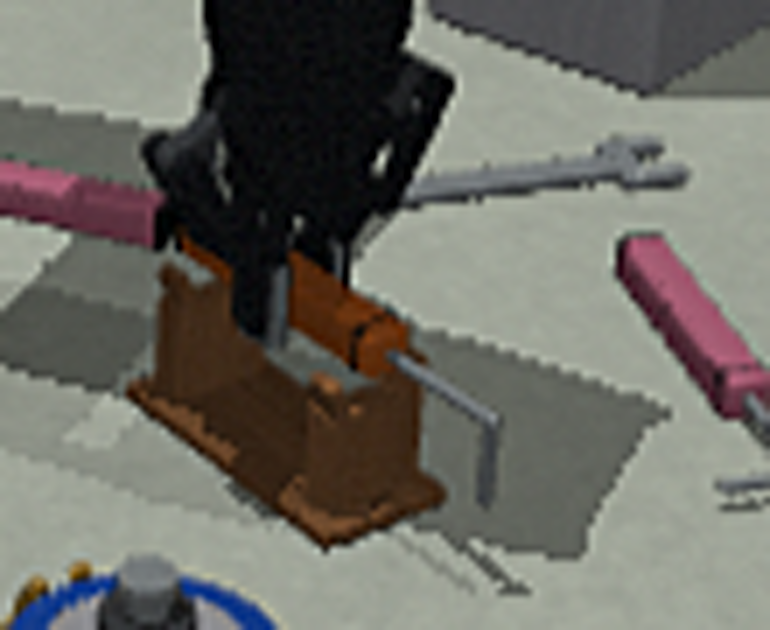

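The handle is 15 mm above its seat and lined up between the ears. Finish slowly.

```bash
python3 -m inch '[[[0.004,0.001,0.001,0],[0.004,0,0,0],[0.003,0,0,0],[0.002,0,0,0],[0.0015,0,0,0],[0,0,0,0],[0,0,0,0],[0,0,0,0]]]'
```

```text
clock: 13.5
tcp_pos: [510.8, 288.7, 40.6]
eef_rot: [-0.707, 0.006, 0.707, 0.006]
contact_force: [-3.8, -2.3, 9.6]
opening: 18.7
```

```bash
python3 -m inch '[[[0,0,0,0],[0,0,0,0],[0,0,0,0],[0,0,0,0],[0,0,0,0],[0,0,0,0],[0,0,0,0],[0,0,0,0]]]' 0 80 && python3 -m inch '[[[-0.01,0,0,0],[-0.02,0,0,0],[-0.03,0,0,0],[-0.04,0,0,0],[-0.04,0,0,0],[-0.03,0.02,0.02,0],[-0.01,0.04,0.02,0],[0,0.045,0.01,0]]]' && python3 -m inch '[[[0,0.045,0.01,0],[0,0.048,0.01,0],[0,0.048,0,0],[0,0.048,0,0],[0,0.048,0,0],[0,0.048,0,0],[0,0.03,0,0],[0,0,0,0]]]'; python3 - <<'E'
from h import *
s=optics.grab_frame("scene");crop(s,310,140,130,110,6,"pics/sz11.png")
t=optics.grab_frame("top");crop(t,200,130,230,120,3.4 and 3,"pics/tz11.png");crop(t,220,130,110,100,7,"pics/tz12.png")
go([511.7,289.4,40.6])
crop(s,220,180,200,130,4,"pics/sz12.png")
E
```

```text
clock: 14.3
tcp_pos: [510.9, 288.8, 39.8]
eef_rot: [-0.707, 0.006, 0.707, 0.006]
contact_force: [0.1, -0.8, 0.3]
opening: 85.5
clock: 15.1
tcp_pos: [458.8, 184.6, 222.5]
eef_rot: [0.709, -0.005, -0.706, -0.006]
contact_force: [0.8, -0.7, 0.2]
opening: 85.2
clock: 15.9
tcp_pos: [433.9, -133.2, 220.7]
eef_rot: [0.708, -0.008, -0.706, -0.007]
contact_force: [-0.2, -0.1, 0.1]
opening: 85.6
t 16.0 tcp [ 433.5 -130.4  220.3] F [-0.3  1.1 -0.3] open 85.4
axes [[0.0, 0.0, -1.0], [-0.019, -1.0, -0.0], [-1.0, 0.019, -0.0]]
tool shift [ 179.8 -421.3  -70. ] yaw of tool y -91.11 j [-0.32  0.18  2.01  0.    0.95  1.27]
```

View pics/sz11.png

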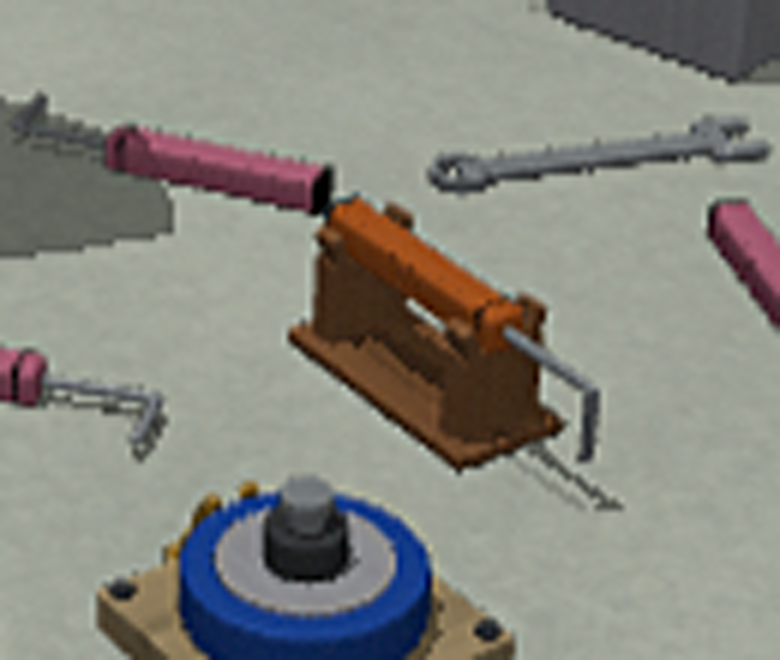

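View pics/tz12.png

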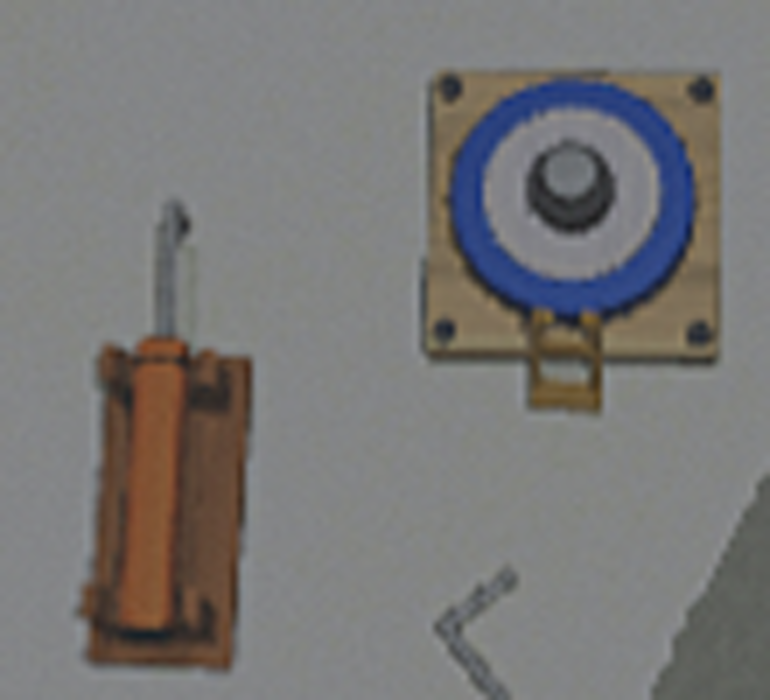

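View pics/sz12.png

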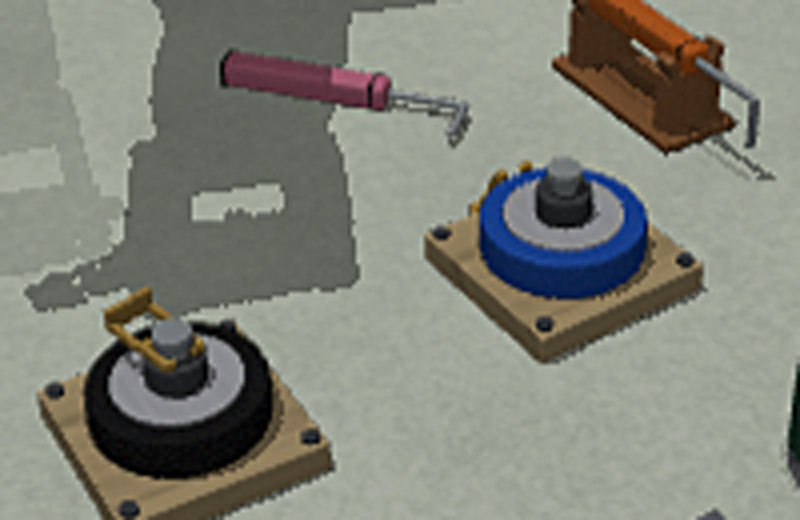

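The pick is seated level in its rest with the hook forward. The clip is still leaning at the blue wheel's edge, clear of the axle. The black wheel's clip is in its groove, and the arm is away from everything.

```bash
python3 -c "
from rig import job,manip
print(manip.state()['clock']);print(job.sign_off())"
```

```text
16.0
the job is handed in; nothing more can be done
None
```

I pulled the brass clip off the blue-tyred wheel with the orange pick, laid the pick back in its wooden rest, and handed the job in at 16.0 s of the 46 s allowed.

- **Clip:** I gripped the pick at its handle, lowered the hook into the loop to about 12 mm deep, and pulled straight back by about 50 mm. The gripper never came near the clip.
- **Where the clip lies:** it does not lie flat. It slid off the wheel's rim on the robot's side and leans there, with its lip on the bench and its jaws against the tyre edge. It is well clear of the axle and did not move between two views about 4 s apart.
- **Pick:** the last scene and top views show it seated between the ears of its rest, level and hook forward. The reading on seating was about 10 N.
- **Black wheel:** its clip is still in its groove.
- **Forces:** the readings I took at the end of each move stayed around 10 N or less. The peak during the pull itself fell between readings.
- **Measurement disagreements:** the top camera was blocked by the arm while I lined the hook up with the loop, so I relied on the scene camera there. That view showed the hook and the clip both offset by about 1 pixel from my model. The networks' y positions for the pick and clip were a few mm off mine, and this did not affect the result.

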